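# Hold the degasser's bayonet lid at its vent position

## Task

Lift the loose dust cap off the mouth of the sample degasser and set it down in the round cap holder, its plug in the holder's recess. Then drop the bayonet lid fully home into the mouth, twist it clockwise (seen from above) halfway to the lock, to the dot, without ever reaching the lock click, and finish while still gripping it there against the return spring, so that the chamber can vent. Leave the two bottles and the specimen pot alone.

Things in the scene. Friction and masses are not known exactly. Their poses are not given: they have to be found in the camera images.
- degasser: Fixed white bench unit, 240 mm (its x) by 190 mm (its y), flat deck 75 mm above the bench; in the deck's middle a round aluminium collar, 86 mm across, rim 100 mm above the bench. Origin: centre of its underside, under the mouth's axis; z up. Deck marks outside the collar, each at two opposite places: long bar (entry) along +x and -x, dot 45 deg clockwise of it, square (lock) 90 deg clockwise.
- mouth (a point): Centre of the mouth, at the height of the collar's rim; axes as the degasser's. Round opening 52 mm wide in a 6 mm thick flange at the rim, with two opposite slots 16 mm wide along the degasser's +x and -x, reaching 34 mm from the axis. Bore over 20 mm deep.
- vent_dot (a point): One of the two round black halfway dots, 9 mm across, on the degasser's deck, 54 mm from the mouth's axis, 45 deg clockwise (seen from above) of the entry bar on the degasser's +x side. The lid's grip bar points to the two dots when halfway.
- return_ring (a joint): Sprung ring in the bore that the lid's lugs push, rad clockwise seen from above, 0 at rest. Lugs meet it about 0.15 rad past entry, so it reads about 0.15 less than the lid's turn: 0.64 at the dot, 1.43 at the end. Spring 0.07 (start) to 0.16 N m (end); turns the lid back if let go. Catches resist from 1.0 rad of lid turn and click home at about 1.3.
- bayonet_lid: Loose aluminium lid, 0.2 to 0.33 kg, upright on the bench. Hub 46 mm across, 14 mm high; two lugs at its foot along +x and -x, 8 mm wide, 5 mm high, reaching 31 mm from the axis; plate 86 mm across, 6 mm thick; on top a black grip bar. Origin: centre of hub's underside, z up. A half turn makes no difference. Enters only with x along the degasser's x; home, the origin is 14 mm below the mouth point.
- lid_grip (a point): Middle of the lid's straight grip bar, on the lid's axis, 35 mm above the lid's origin; axes as the lid's. The bar is 66 mm long along x, 16 mm wide along y and 30 mm high, from 20 to 50 mm above the lid's origin. Once in and turned, the lugs are under the flange and the lid cannot be lifted out.
- dust_cap: Loose grey plastic cap, 0.06 to 0.11 kg, over the mouth at the start, plug hanging loosely in it, plate on the rim. Plug 44 mm across, 8 mm high; plate 90 mm across, 5 mm thick; on top an upright round knob 26 mm across, 30 mm high, from 13 to 43 mm above the origin. Origin: centre of the plug's underside; z up.
- cap_holder: Fixed round white dish on the bench, 76 mm across, 14 mm high, with a recess 56 mm across and 11 mm deep. Origin: centre of its underside. With the dust cap set in it, the cap's plate lies on its rim, the cap's origin 6 mm above the holder's. It and the lid lie on opposite sides of the degasser, either way round.
- reagent_bottle_tall: Bystander: brown bottle 44 mm across, 100 mm high, beyond the degasser on the left. Origin: centre of its underside.
- reagent_bottle_short: Bystander: brown bottle 40 mm across, 75 mm high, beyond the degasser on the right. Origin: centre of its underside.
- specimen_pot: Bystander: white screw-top pot 48 mm across, 50 mm high, on the robot's side of the degasser. Origin: centre of its underside.
Not all that is in view belongs to the job. What is shaped like the bayonet_lid but green or orange is not meant.

How it is judged:
By the outcome, as a careful person would: the job done as asked, in the order asked, and still so for the second after the job is handed in, while the arm keeps its last pose, push and grip.
It also fails if it takes over 58 s, if anything falls off the work surface, if the arm or the gripper's body presses on something with over 40 N, if the wrist force passes 120 N, or if a joint passes its speed limit or range.

## Robot

A 6-joint arm with a two-finger parallel gripper is mounted at the origin on the work surface. World frame = base frame: x ahead of the robot, y to its left, z up, the work surface at z = 0. Lengths are in m, angles in rad, forces in N, time in s.
With the tool pointing down it reaches from about 0.25 to 0.775 m from the base axis. Payload 4 kg.
Tool frame: the origin (TCP) lies between the finger pads; the fingertips stand ctrl.finger_overhang ahead of it and the grasp point (between the pads) lies 2 mm behind it (ctrl.finger_overhang is the distance from the TCP to the fingertips, in m); z points along the fingers, y is the line along which they close (so a half turn about z gives the same grasp; the last joint's range is limited). The gripper opens to 94 mm and grips with 3 to 60 N. Pads are 16 mm wide; open, the fingers measure 119 mm over their backs; the gripper's body (75 mm by 177 mm) begins 78 mm behind the grasp point.
Start: joints at [1.111, 0.087, 1.371, -0, 1.684, -0.103], TCP at [0.192, 0.515, 0.223] pointing down, gripper open.
Joint ranges: [-3.1, 3.1], [-0.76, 2.03], [0.27, 2.55], [-1.08, 4.22], [0.17, 2.65], [-2.57, 2.57]. Speed limits (rad/s): [2.79, 2.79, 3.14, 3.14, 3.14, 3.14].

## Interface

Orientations are given as a unit quaternion [w, x, y, z].
In Python, from cell import ctrl, eoat, kin, viewer, job, status gives the robot as it stands. The module is installed in compiled form; this text tells all that it offers. Calls block until the motion is done:
- ctrl.move_to(position, orientation): joint-space move of the TCP to a pose.
- ctrl.servo_line(position, orientation=None, feed=0.15, until_force=None): straight line of the TCP; orientation=None keeps the orientation; feed is the mean speed in m/s. With until_force (N) it stops when the force on the tool has changed by that much, and returns True; else False.
- ctrl.movej(angles): joint-space move.
- eoat.command_gripper(opening, squeeze=None): finger opening in m; squeeze is the grip in N (None keeps the last); returns when the fingers have stopped.
- ctrl.wait(seconds).
- kin.ik(position, orientation): joint angles nearest the present ones, or None.
- viewer.read_camera(name): name is "side" or "top"; returns the picture (480x640x3 uint8, red, green, blue); there is no depth.
- viewer.calibration(name): a dict with "fx", "fy", "cx", "cy" (pixels), "R" (3x3) and "t" (3): a world point X has camera coordinates R X + t. Camera axes: x right, y down, z forward; pixel columns grow to the right and rows downward; lengths in m; the calibration is good to about 2 mm. A picture is of the moment at which its call begins. calibration takes no time and is no camera call.
A pose or a line that the arm cannot do raises ctrl.MotionError and nothing moves.
- job.job_done(): hands the job in; it is judged then, once.
Readings, each from a call of its own:
- status.current_clock(): time.
- status.current_joint_pos(): joint angles.
- status.current_joint_vel(): joint speeds.
- status.current_tau(): joint torques, N m.
- status.current_eef_pos(): TCP position.
- status.current_orientation(): TCP orientation.
- status.current_contact_force(): force on the tool from outside, world axes, zero at the start.
- status.current_wrist_torque(): the same for the moment, N m.
- status.current_gripper_width(): finger opening in m.
- status.current_grip_force(): force on a finger pad.
Only numpy, scipy, OpenCV 4.12 (cv2) and the standard library are available. Lean on these libraries where they do the work, as an engineer would, in place of code of your own. Each camera call takes 0.05 s, during which the arm holds its last target. There are 200 camera calls.

## Working session

There is one attempt and no reset: what is moved stays moved. The work goes in short steps, each a Python script; the robot and the scene stay as the last script left them, time stands still between calls to the robot, and variables do not carry over. Pictures are saved under pics/ and viewed, at most 10 in all, crops included, and the job is handed in when it is done.

```bash
mkdir -p pics
python3 - <<'E'
from cell import ctrl,eoat,kin,viewer,job,status
import cv2,numpy as np
for n in("top","side"):
    cv2.imwrite(f"pics/{n}0.png",viewer.read_camera(n)[:,:,::-1]); c=viewer.calibration(n); print(n,c["fx"],c["cx"],c["cy"],np.round(c["R"],3).tolist(),np.round(-c["R"].T@c["t"],3))
print(ctrl.finger_overhang,status.current_clock(),status.current_orientation(),status.current_gripper_width())
E
```

```text
top 492.45876309298023 316.00129326875725 241.7577785969843 [[0.007, -1.0, 0.013], [-0.984, -0.009, -0.176], [0.177, -0.011, -0.984]] [0.298 0.068 1.206]
side 538.8921907750083 315.4981758921163 237.46818284651798 [[0.925, -0.38, -0.025], [-0.225, -0.493, -0.84], [0.307, 0.783, -0.541]] [ 0.126 -0.915  0.746]
0.017 0.1 [-2.58561127e-04  1.77442523e-01  9.84130670e-01 -9.53177208e-04] 0.09373772237186626
```

View pics/top0.png

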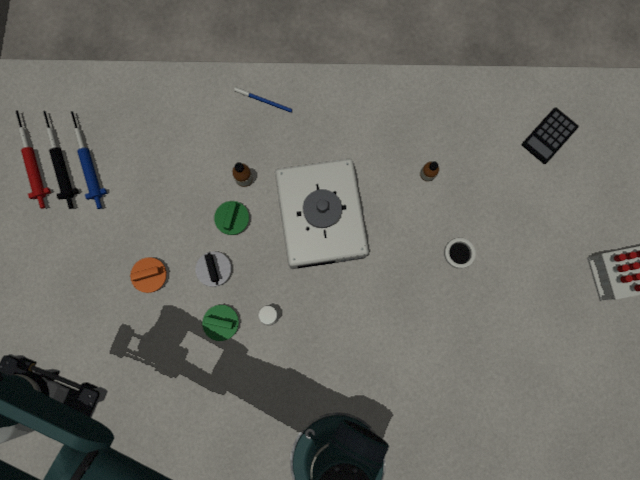

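View pics/side0.png

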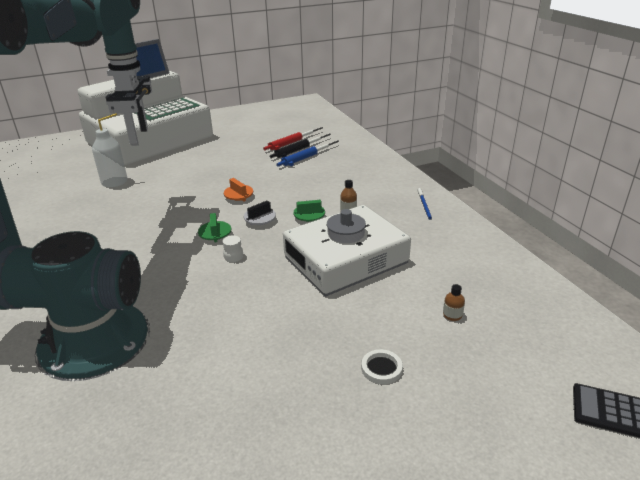

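```bash
cat > h.py <<'E'
import cv2,numpy as np
from cell import ctrl,eoat,kin,viewer,job,status
def ray(n,px,z):
    c=viewer.calibration(n); R=np.array(c["R"]); C=-R.T@c["t"]
    d=R.T@np.array([(px[0]-c["cx"])/c["fx"],(px[1]-c["cy"])/c["fy"],1]); return C+d*(z-C[2])/d[2]
def proj(n,X):
    c=viewer.calibration(n); p=np.array(c["R"])@X+c["t"]; return np.array([c["fx"]*p[0]/p[2]+c["cx"],c["fy"]*p[1]/p[2]+c["cy"]])
def comps(mask,box,amin=4):
    x0,y0,x1,y1=box; cs,_=cv2.findContours(np.ascontiguousarray(mask[y0:y1,x0:x1]).astype(np.uint8),0,1,offset=(x0,y0)) if 0 else cv2.findContours(np.ascontiguousarray(mask[y0:y1,x0:x1]).astype(np.uint8),cv2.RETR_EXTERNAL,cv2.CHAIN_APPROX_NONE,offset=(x0,y0))
    return [c for c in cs if len(c)>=amin]
E
python3 - <<'E'
from h import *
t=cv2.imread("pics/top0.png"); g=t.max(2)
a=cv2.resize(t[155:275,185:375],None,fx=4,fy=4,interpolation=cv2.INTER_CUBIC); cv2.imwrite("pics/crop0.png",a)
def show(name,m,box,z):
    n,l,s,c=cv2.connectedComponentsWithStats(np.ascontiguousarray(m[box[1]:box[3],box[0]:box[2]]).astype(np.uint8))
    for i in range(1,n):
        if s[i,4]<4: continue
        ys,xs=np.where(l==i); P=np.array([ray("top",(x+box[0],y+box[1]),z)[:2] for x,y in zip(xs,ys)])
        w,v=np.linalg.eigh(np.cov(P.T)); print(name,s[i,4],np.round(c[i]+box[:2],1),"xy",np.round(P.mean(0),4),"ang",round(np.degrees(np.arctan2(v[1,1],v[0,1])),1),"LW",np.round(np.sqrt(12*w[::-1]),4))
show("mark",g<70,(285,175,360,250),.075)
show("cap",g<135,(285,175,360,250),.105)
show("bar",g<70,(198,245,235,290),.050)
show("bar35",g<70,(198,245,235,290),.040)
show("recess",g<80,(440,235,480,270),.003)
show("holder",t.min(2)>185,(440,232,480,272),.014)
show("lid",t.min(2)>150,(195,248,236,290),.020)
E
```

```text
mark 13 [356.6 180.4] xy [ 0.6511 -0.0408] ang -174.0 LW [0.03   0.0025]
mark 12 [317.5 187.8] xy [0.6319 0.0525] ang -169.6 LW [0.0174 0.0047]
mark 4 [358.  189.5] xy [ 0.6286 -0.0439] ang 179.6 LW [0.011 0.   ]
mark 7 [334.1 192.7] xy [0.6201 0.0129] ang 57.8 LW [0.008  0.0057]
mark 5 [359. 195.] xy [ 0.6151 -0.0462] ang 179.5 LW [0.0135 0.    ]
mark 83 [323.5 207.8] xy [0.5829 0.0381] ang 124.1 LW [0.0391 0.0247]
mark 22 [342.7 207.1] xy [ 0.585  -0.0073] ang 139.3 LW [0.0129 0.0107]
mark 16 [298.5 213.5] xy [0.5685 0.0969] ang -175.8 LW [0.0097 0.0094]
mark 43 [326.7 223.5] xy [0.5451 0.0304] ang 108.4 LW [0.079  0.0206]
mark 7 [307.3 228.1] xy [0.5335 0.0758] ang 151.6 LW [0.008  0.0054]
mark 11 [324.5 233.4] xy [0.5214 0.0353] ang -170.9 LW [0.0176 0.0033]
cap 119 [357.3 186.7] xy [ 0.6265 -0.0394] ang -175.6 LW [0.0718 0.0105]
cap 1321 [322.6 207.9] xy [0.5753 0.0409] ang 106.9 LW [0.0838 0.0832]
cap 31 [298.5 213.3] xy [0.5619 0.0961] ang 126.0 LW [0.0139 0.0119]
cap 17 [307.2 228.3] xy [0.5269 0.0757] ang 142.0 LW [0.0103 0.0089]
cap 29 [324.6 233.2] xy [0.5159 0.0361] ang -171.2 LW [0.0189 0.0079]
cap 24 [285.4 243.5] xy [0.4913 0.1248] ang -175.2 LW [0.0341 0.004 ]
bar 297 [212.6 267.6] xy [0.4417 0.298 ] ang -161.5 LW [0.0686 0.0238]
bar 36 [230.3 269.8] xy [0.4368 0.2563] ang 173.5 LW [0.0536 0.0116]
bar35 297 [212.6 267.6] xy [0.443 0.3  ] ang -161.5 LW [0.0692 0.024 ]
bar35 36 [230.3 269.8] xy [0.438  0.2579] ang 173.5 LW [0.0541 0.0117]
recess 370 [459.8 252.7] xy [ 0.49   -0.3026] ang -143.2 LW [0.0479 0.0462]
```

View pics/crop0.png

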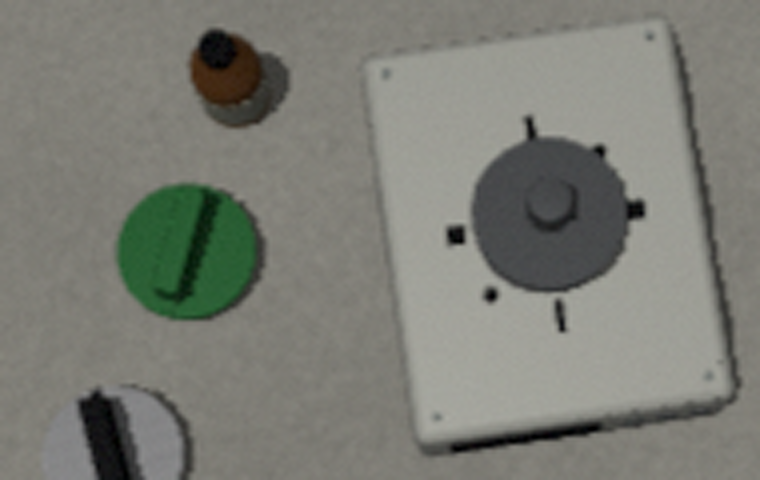

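Candidates (top view): green (232,218), green (221,322), orange (149,274), and the aluminium disc with a black bar at (214,268). The last is the bayonet lid, since it is the only one with an aluminium plate and black bar, and the crop confirms it. The crop also shows the entry bars at (317.5,188) and (324.5,233), the dots at (334,193) and (307,228), and the cap centred at about (322.6,208). Measured mark distances are 56 and 53.5 mm, which match the description.

```bash
cat >> h.py <<'E'
def Q(deg):
    a=np.radians((deg+90)/2); return [0,float(np.cos(a)),float(np.sin(a)),0]
def snap(n,f):
    i=viewer.read_camera(n)[:,:,::-1].copy(); cv2.imwrite(f"pics/{f}.png",i); return i
E
python3 - <<'E'
from h import *
t=cv2.imread("pics/top0.png")
m=t.min(2); print("bench",np.median(m[280:310,430:490]))
b=(435,228,485,278); mm=(m>np.median(m[280:310,430:490])+25)
c=max(comps(mm,b),key=cv2.contourArea); (e,ax,_)=cv2.fitEllipse(c); print("holder",e,ax,ray("top",e,.014),cv2.contourArea(c))
sc=np.array([[386,73],[650,36],[436,416],[709,376]]); P=np.array([ray("top",((u+.5)/4-.5+185,(v+.5)/4-.5+155),.075) for u,v in sc]); print("screws",P.mean(0)[:2],np.degrees(np.arctan2(*(P[0]-P[2]+P[1]-P[3])[[1,0]])))
k=ray("top",(322.8,204.7),.135); print("knob",k)
x,y=.576,.0415
for a in (98.85,53,108.5): print(kin.ik([.5767,.0441,.127],Q(a)), kin.ik([.5767,.0441,.127],Q(a-180)))
print(kin.ik([.4436,.301,.042],Q(108.5)))
E
```

```text
bench 118.0
holder (459.8840637207031, 252.82289123535156) (26.747819900512695, 28.108089447021484) [ 0.48794119 -0.29937415  0.014     ] 588.5
screws [0.57688988 0.04409261] 9.152315688079765
knob [0.57495716 0.04122131 0.135     ]
[-2.16947444e-02  1.86956236e-01  1.44922509e+00 -4.44089210e-16
  1.50541133e+00 -1.74695271e+00] [-2.16947444e-02  1.86956236e-01  1.44922509e+00 -4.44089210e-16
  1.50541133e+00  1.39463994e+00]
[-2.16947444e-02  1.86956236e-01  1.44922509e+00 -4.44089210e-16
  1.50541133e+00 -9.46719248e-01] [-2.16947444e-02  1.86956236e-01  1.44922509e+00 -4.44089210e-16
  1.50541133e+00  2.19487341e+00]
[-2.16947444e-02  1.86956236e-01  1.44922509e+00 -4.44089210e-16
  1.50541133e+00 -1.91537698e+00] [-2.16947444e-02  1.86956236e-01  1.44922509e+00 -4.44089210e-16
  1.50541133e+00  1.22621567e+00]
[ 4.90398720e-01  1.63610104e-01  1.65446010e+00 -4.44089210e-16
  1.32352245e+00 -1.40328352e+00]
```

Run:
```python
from h import *
q=Q(90); k=[.575,.0415]
ctrl.move_to(k+[.20],q); eoat.command_gripper(.06,12)
ctrl.servo_line(k+[.127],q,feed=.12); eoat.command_gripper(.015,15)
print("w",status.current_gripper_width(),status.current_grip_force())
ctrl.servo_line(k+[.19],q,feed=.12)
print("w",status.current_gripper_width(),status.current_contact_force(),status.current_clock())
h=[.488,-.2995]
ctrl.move_to(h+[.12],q)
s=snap("side","side1");t=snap("top","top1"); print(status.current_clock(),proj("side",np.array([.488,-.2995,.003])))
a=cv2.resize(t[160:280,270:480],None,fx=3.7,fy=3.7,interpolation=cv2.INTER_CUBIC)
b=cv2.resize(s[270:400,300:520],None,fx=3.5,fy=3.5,interpolation=cv2.INTER_CUBIC)
b=cv2.resize(s[230:400,290:510],None,fx=3,fy=3); cv2.imwrite("pics/c1.png",b); cv2.imwrite("pics/c2.png",a)
```

```text
w 0.025735013754788497 15.000151097774506
w 0.02562523980025734 [ 0.2866991   0.53633301 -0.63772822] 5.0417
6.4917 [380.23110472 367.26817486]
```

View pics/c1.png

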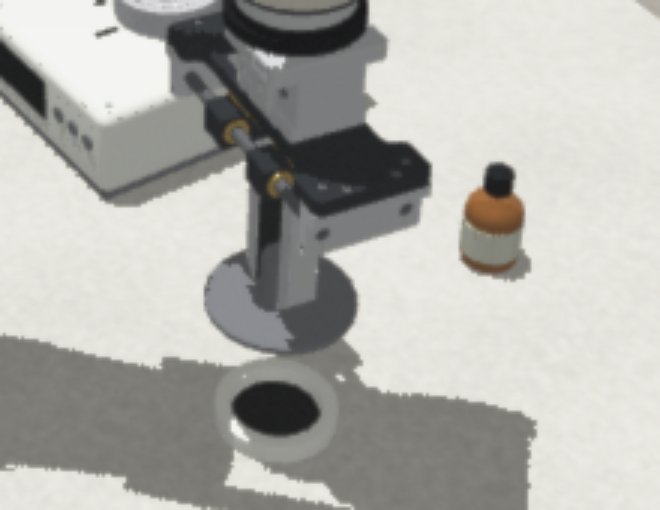

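View pics/c2.png

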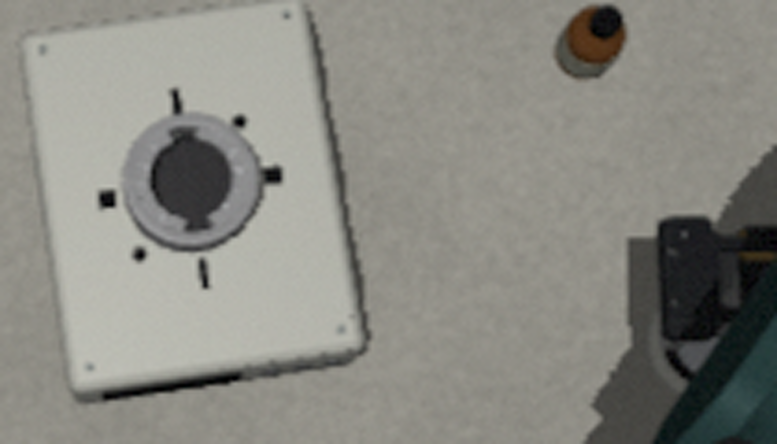

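The cap is in the hand, with its plate near (384,330) in the side view. The holder rim is centred near (382,366), and the mouth is now open.

Run:
```python
from h import *
print("holder side",ray("side",(382.1,366),.012))
o=ray("side",(383.7,330),.0975); print("cap side",o, "tcp",status.current_eef_pos())
t=cv2.imread("pics/top1.png").max(2)
for th in (80,95):
    c=max(comps(t<th,(305,188,340,228)),key=cv2.contourArea); x=np.zeros((480,640),np.uint8); cv2.drawContours(x,[c],-1,1,-1); M=cv2.moments(x,True); p=(M["m10"]/M["m00"],M["m01"]/M["m00"]); print("mouth",p,M["m00"],ray("top",p,.1))
c=max(comps(t>118,(300,186,344,232)),key=cv2.contourArea)
q=Q(90);h=[.489,-.299]
print(ctrl.servo_line(h+[.055],q,feed=.12))
print(ctrl.servo_line(h+[.0375],q,feed=.03,until_force=5),status.current_eef_pos(),status.current_contact_force())
```

```text
holder side [ 0.48820592 -0.30556246  0.012     ]
cap side [ 0.48881307 -0.30274676  0.0975    ] tcp [ 0.48888272 -0.29843631  0.12042231]
mouth (321.015, 207.8575) 400.0 [0.57644211 0.04443435 0.1       ]
mouth (321.1121495327103, 207.8271028037383) 428.0 [0.57651667 0.04421031 0.1       ]
False
True [ 0.48911408 -0.2991499   0.04064463] [ 0.92043572 -0.91552863  2.49489626]
```

Run:
```python
from h import *
p=list(status.current_eef_pos())
eoat.command_gripper(.06); ctrl.servo_line([p[0],p[1],.10],Q(90),feed=.15)
l=[.4436,.301]
ctrl.move_to(l+[.20],Q(108.5))
s=snap("side","side2");t=snap("top","top2")
print(status.current_clock())
g=t.max(2)
a=cv2.resize(s[330:400,340:430],None,fx=4,fy=4); b=cv2.resize(s[170:260,190:280],None,fx=4,fy=4)
a=cv2.copyMakeBorder(a,0,80,0,0,cv2.BORDER_CONSTANT); cv2.imwrite("pics/c3.png",np.hstack([a,b]))
```

```text
11.225
```

View pics/c3.png

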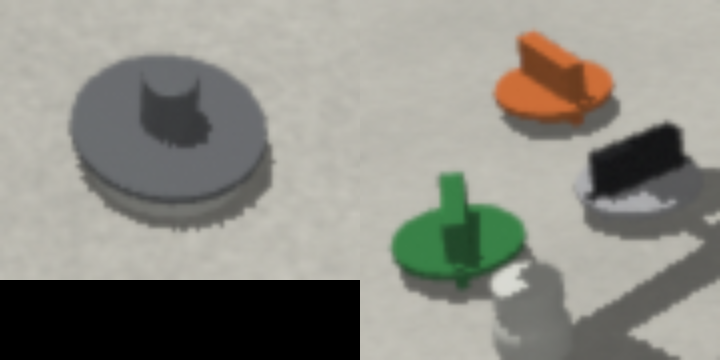

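The cap sits flat in the holder. The lid's bar face is centred near side pixel (259.5,210).

Run:
```python
from h import *
f=ray("side",(259.5,209.7),.035); a=np.radians(18.5); print("bar centre side",f[:2]+.008*np.array([-np.sin(a),np.cos(a)]))
t=cv2.imread("pics/top0.png")
m=((t.min(2)>138)&(t.max(2)-t.min(2)<40)); m|=t.max(2)<70
c=max(comps(m,(190,245,238,292)),key=cv2.contourArea); e=cv2.fitEllipse(cv2.convexHull(c)); print(e,ray("top",e[0],.020))
l=[.4436,.301]
ctrl.servo_line(l+[.042],Q(108.5),feed=.13,until_force=10); eoat.command_gripper(.008,50)
print(status.current_gripper_width(),status.current_eef_pos(),status.current_contact_force(),status.current_clock())
```

```text
bar centre side [0.44273018 0.30917511]
((213.08441162109375, 268.290771484375), (13.04387378692627, 33.366546630859375), 162.93240356445312) [0.44364089 0.30273983 0.02      ]
0.01563862850528255 [0.44341716 0.30126656 0.04199052] [-0.19645887  1.07740304 -0.22434472] 13.3417
```

Run:
```python
from h import *
l=[.4434,.3012]
ctrl.servo_line(l+[.20],Q(108.5),feed=.15)
m=[.5766,.0443]
ctrl.move_to(m+[.185],Q(99))
print(status.current_gripper_width(),status.current_eef_pos(),status.current_contact_force(),status.current_clock(),status.current_joint_pos()[5])
s=snap("side","side3");t=snap("top","top3")
x,y=proj("side",np.array(m+[.16])).astype(int); u,v=proj("top",np.array(m+[.16])).astype(int); print(x,y,u,v)
cv2.imwrite("pics/c4.png",np.hstack([cv2.resize(i,None,fx=4,fy=4) for i in (s[y-50:y+50,x-50:x+50],t[v-50:v+50,u-50:u+50])]))
```

```text
0.01579012266745408 [0.57628058 0.04541127 0.18487631] [-0.731627    1.1989847  -2.43938852] 15.6583 -1.7489764682890032
345 200 321 201
```

View pics/c4.png

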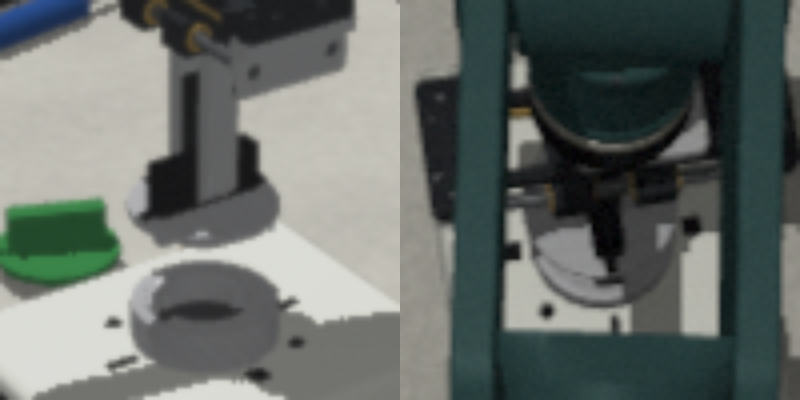

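The held lid is above the mouth. Its plate spans side-crop columns 126–280 and the collar 130–281. I'm computing the offset in the hand from those and then inserting.

Run:
```python
from h import *
m=np.array([.5766,.0443]); tcp=np.array(status.current_eef_pos())
f=lambda u:(u+.5)/4-.5+295
pc=f(203);cc=f(205.5)
print("tcp",tcp)
print("proj mouth rim",proj("side",np.r_[m,.1])[0],"seen",cc,"| proj tcp plate",proj("side",np.r_[tcp[:2],.16])[0],"seen",pc, "px/mm",proj("side",np.r_[tcp[:2]+[.01*np.cos(.157),.01*np.sin(.157)],.16])[0]-proj("side",np.r_[tcp[:2],.16])[0])
p=((193+.5)/4-.5+271,(305+.5)/4-.5+151); r=ray("top",p,.160); print("plate near pt",r, "centre x approx",r[0]+.043)
t=cv2.imread("pics/top3.png");
```

```text
tcp [0.5763054  0.04592367 0.18519728]
proj mouth rim 345.27052382328645 seen 346.0 | proj tcp plate 344.9810253240717 seen 345.375 px/mm 3.693787691984994
plate near pt [0.51887642 0.05012399 0.16      ] centre x approx 0.561876423381777
```

Run:
```python
from h import *
m=[.5771,.0443]
ctrl.servo_line(m+[.150],Q(99),feed=.1)
r=ctrl.servo_line(m+[.1265],Q(99),feed=.025,until_force=7)
print(r,status.current_eef_pos(),status.current_contact_force(),status.current_wrist_torque(),status.current_clock())
```

```text
True [0.57681522 0.04435362 0.12797478] [0.21810798 0.62058884 4.46113303] [-0.10195447 -0.11002078  0.02120691] 17.1
```

Run:
```python
from h import *
m=[.5769,.0443,.1277]
eoat.command_gripper(.008,58)
for a in (90,80,70,60,54):
    ctrl.move_to(m,Q(a)); print(a,np.round(status.current_contact_force(),1),np.round(status.current_wrist_torque(),3),round(status.current_gripper_width(),4),np.round(status.current_eef_pos(),4))
print(status.current_clock(),status.current_orientation(),Q(54))
s=snap("side","side4");t=snap("top","top4")
x,y=345,215;u,v=321,206
cv2.imwrite("pics/c5.png",np.hstack([cv2.resize(i,None,fx=4,fy=4) for i in (s[y-50:y+50,x-50:x+50],t[v-50:v+50,u-50:u+50])]))
```

```text
90 [-0.2 -2.2  2.3] [-0.435 -0.038  0.015] 0.0157 [0.5771 0.0436 0.128 ]
80 [-0.5 -4.2  3.7] [-0.774  0.001  0.029] 0.0159 [0.5771 0.0435 0.128 ]
70 [ 1.3 -3.8  4.6] [-0.891  0.021  0.041] 0.0151 [0.5771 0.0436 0.1279]
60 [ 0.2 -5.8  2.8] [-0.996  0.094 -0.006] 0.0156 [0.5771 0.0436 0.128 ]
54 [ 0.1 -6.4  4.2] [-1.032  0.081 -0.034] 0.0158 [0.5769 0.0436 0.128 ]
18.7167 [ 2.28986636e-04  3.07257456e-01  9.51626191e-01 -6.29578637e-04] [0, 0.30901699437494745, 0.9510565162951535, 0]
```

View pics/c5.png

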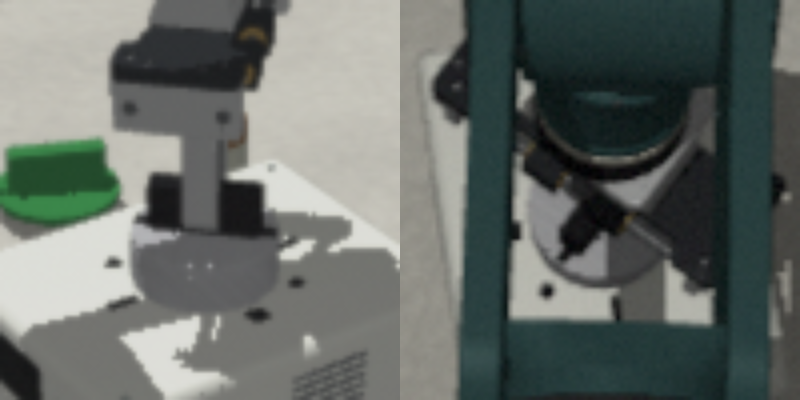

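The lid is home. In the top view the bar runs from (600,205) toward the dot at (546,290), and in the side view its top edge runs (148,172)–(265,183). I'm checking the angle numerically and easing the small side load.

Run:
```python
from h import *
f=lambda u,v:((u+.5)/4-.5+295,(v+.5)/4-.5+165)
A=ray("side",f(148,172),.136);B=ray("side",f(265,183),.136);d=B-A; print("bar",A,B,np.degrees(np.arctan2(d[1],d[0])),np.linalg.norm(d))
ctrl.servo_line([.5769,.0436,.1277],Q(54),feed=.01)
for i in range(6):
    ctrl.wait(.3); print(np.round(status.current_contact_force(),1),np.round(status.current_wrist_torque(),3),np.round(status.current_joint_pos()[5],4),round(status.current_tau()[5],3))
print(kin.ik([.5769,.0436,.1277],Q(54))[5],status.current_grip_force(),status.current_clock())
```

```text
bar [0.55329355 0.06840657 0.136     ] [0.60818494 0.0291906  0.136     ] -35.54309167092686 0.06746078706103308
[ 0.  -3.9  5.3] [-0.836  0.225  0.138] -0.966 0.12
[ 0.2 -3.   4.6] [-0.845  0.212  0.135] -0.966 0.12
[-0.3 -3.5  5.2] [-0.894  0.258  0.069] -0.966 0.12
[-0.7 -3.6  6. ] [-0.849  0.218  0.153] -0.9661 0.12
[-0.  -3.9  5.7] [-0.862  0.202  0.113] -0.966 0.12
[-1.7 -4.4  4.7] [-0.89   0.276  0.068] -0.9661 0.12
-0.9650331669412138 58.00671994686127 20.8667
```

```bash
python3 -c "
from cell import job
print(job.job_done())"
```

```text
the job is handed in; nothing more can be done
None
```

The job is handed in at about 21 s on the robot's clock: the dust cap sits in the holder, and the bayonet lid is fully home, turned to the dot (bar measured at −35.5°, dot at −36°) and still gripped against the spring at about 0.12 N m.

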